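# Fetch the coin roll from under the counter riser with the reacher

### The job

A coin roll has rolled under the clear riser, where the gap is too low for a hand, so fetch it with the pick-up reacher, whose handle is also pushed in under there: pull the reacher out (only its shaft can be got hold of), turn it round and take it anew by its handle. Reach in under the riser, squeeze the trigger so that both jaws close on the roll, and keep it gripped until it is wholly out in the open; then let go, so that roll and reacher lie flat and still on the counter, the whole roll at least 3 cm clear in front of the riser and no longer held by the jaws. Never touch the roll with the robot's own fingers, and do not shift or tip the stapler, the hand stamp, the tape dispenser or the coin stack that stands under the riser.

Things in the scene. Friction and masses are not known exactly. Their poses are not given: they have to be found in the camera images.
- riser: Clear acrylic riser, fixed, 190 deep (x) x 280 wide (y) x 56 high; origin: centre of its footprint on the counter. Its local -x side (edge at x = -95) is the open front and faces the robot's left (world +y) within 7 degrees; sides, back and top are 6 thick, so the gap is 50 high, 268 wide. A flat ink pad, 19 high, is fixed on top at the back.
- reacher: Pick-up reacher, 0.2 kg, lying on its side, 34 high. Origin under the handle's middle; local x runs along the shaft to the jaws, z up. Fixed black grip bar x -48 to 52, y -30 to -14. Housing x 47 to 85, y -30 to 24. Nose block x 165 to 195, y -21 to 21. Starts with its handle under one half of the riser, jaws sticking out of the front. Balance point x = 94.
- trigger (a joint): Reacher's trigger, a bar along the handle: x -40 to 40, z 4 to 32, outer face y = 23 at 0 (released), slides 17 toward the grip bar to 0.017. Handle 53 across outside at 0, 36 at 0.017: squeeze it across between the fingers. Spring 3 N at 0, 5 N at full. Jaws meet the roll at about 0.011 (42 across); 20 to 30 N holds it. The grip bar's outer face stays at y = -30 of the reacher.
- handle_mid (a point): On the reacher: middle of the released handle (x = 0, y = -3.5), 20 above its underside; fingers close along the reacher's y. As centred fingers squeeze the trigger home on the roll, the reacher shifts about 5 mm toward its own +y.
- shaft_mid (a point): On the reacher's bare flat-sided aluminium shaft (x = 125, y = 0), 17 above the underside. The shaft is 14 wide (y) and 20 high (z 7 to 27), bare from x = 87 to 163. Mind the tall fixed pillar that rises from the counter beyond the riser: world x from 0.695 on, y -0.08 to 0.04.
- jaw_mid (a point): On the reacher: middle between the pads of the jaws (x = 247, y = 0), 15 above its underside; the pads, 45 long, reach to x = 271.
- coin_roll: Paper-wrapped coin roll, cylinder 26 diameter x 88 long, 0.2 to 0.4 kg, lying on its side. Origin: middle of one end face; local z is its length. It starts under the half of the riser without the reacher's handle, its length along the riser's depth within 10 degrees, the origin's end nearer the front, 45 to 65 in from the front edge.
- roll_mid (a point): Centre of the coin roll.
- roll_end_a (a point): Centre of the roll's end face at its origin (nearer to the riser's front at the start).
- roll_end_b (a point): Centre of the roll's other end face.
- jaw_l: The reacher's jaw on its +y side: steel arm with a rubber pad, 4 to 30 high, origin at its hinge (reacher x = 177, y = 12), x along it to its tip, 94 long. Both jaws swing level, in step with the trigger: released they gape 60 at the middle of the pads and measure 85 over the tips, on the roll the pads are parallel, fully squeezed they nearly meet.
- jaw_r: The reacher's jaw on its -y side, the mirror image of the other; hinge at reacher x = 177, y = -12.
- coin_stack: Bystander: loose stack of coins standing under the riser near its middle line, toward the back, 27 across x 25 high; origin under its centre.
- stamp: Bystander: loose upright hand stamp, foot 36 across, 75 high, at the back on the robot's left, in front of the riser's open side; origin under its centre.
- stapler: Bystander: loose black stapler 36 x 128 (y) x 46 high, at the back on the robot's left, beyond the hand stamp; origin under its centre.
- tape_dispenser: Bystander: loose grey tape dispenser 42 x 126 (y) x 92 high, on the robot's right, behind the riser; origin under its centre.

How it is judged:
By the outcome, as a careful person would: the job done as asked, in the order asked, and still so for the second after the job is handed in, with the robot touching nothing.
It also fails if it takes over 66 s, if anything falls off the work surface, if the arm or the gripper's body presses on something with over 40 N, if the wrist force passes 120 N, or if a joint passes its speed limit or range.

### The arm

A 6-joint arm with a two-finger parallel gripper is mounted at the origin on a cart in front of the work surface, level with it; the furniture and walls round the work are solid. World frame = base frame: x ahead of the robot, y to its left, z up, the work surface at z = 0. Lengths are in m, angles in rad, forces in N, time in s.
With the tool pointing down it reaches from about 0.3 to 0.875 m from the base axis. Payload 6.4 kg.
Tool frame: the origin (TCP) lies on the centre line of the jaws, within the pads' length; the fingertips stand 25 mm ahead of it and the grasp point (between the pads) lies 6 mm ahead of it (ctrl.tip_reach is the distance from the TCP to the fingertips, in m); z points along the fingers, y is the line along which they close (so a half turn about z gives the same grasp; the last joint's range is limited). The gripper opens to 85 mm and grips with 20 to 120 N. Pads are 22 mm wide; open, the fingers measure 114 mm over their backs; the gripper's body (76 mm by 85 mm) begins 54 mm behind the grasp point. The pads swing forward as they close: fully open they stand 13 mm farther back than shut.
Start: joints at [-1.551, 0.181, 1.607, -0, 1.354, -0.206], TCP at [0.129, -0.56, 0.256] pointing down, gripper open.
Joint ranges: [-2.99, 2.99], [-0.89, 2.07], [0.3, 2.58], [-1.14, 4.28], [0, 2.63], [-3.12, 3.12]. Speed limits (rad/s): [2.57, 2.57, 3.01, 3.14, 3.14, 3.14].

### API

Orientations are given as a unit quaternion [w, x, y, z].
In Python, from bench import ctrl gives the robot as it stands.
- The arm moves only by the tool servo_tool, never from a script. Its argument "motion" is a list that holds one entry, the list of rows, each a list of 5 numbers: the shift along the tool's x, y, z in cm, then the turn about the tool's z in degrees, then the closure, from -1 (fully open) to 1 (shut). In form: [[[dx, dy, dz, twist, claw], ...]]. A call has 1 to 5 rows; each row is the pose to reach, as a shift and turn from the pose commanded when the call began, along the tool's axes at that moment; what a row does not reach only later rows make up. A row lasts 1/10 s, in which the tool goes at most 50 mm and 8.59 degrees, less where a joint would pass 70% of its speed; a pose out of reach is approached as far as the arm can. A call with a gripper value outside its range is refused whole. The fingers move at their own pace and stop on an object; the grip force is fixed at half the most. Time passes only in rows, so rows that repeat a pose let the fingers close. It gives the time, the measured TCP pose, the force, the opening and the grip force at its end, in the units of the state.
- ctrl.get_obs(): the state, without advancing time (a new reading comes with each control period).
- ctrl.camera(name): name is "side" or "top" or "wrist"; returns a dict with "pixels" (420x560x3 uint8, red, green, blue), "depth" (420x560 float32, m along the optical axis (not along the pixel's ray), 0 where there is no reading), "fx", "fy", "cx", "cy" (pixels), "R" (3x3) and "t" (3): a world point X has camera coordinates R X + t; the wrist camera has in their place "hand_eye" (4x4, takes a point from camera to tool coordinates, whose origin is the TCP and whose axes are the flange's). Camera axes: x right, y down, z forward; pixel columns grow to the right and rows downward; lengths in m; the calibration is good to about 2 mm. A picture is of the moment at which its call begins: read the wrist's pose just before it.
- ctrl.hand_in(): hands the job in; it is judged then, once.
The state is a dict: "time_s": time; "q": joint angles; "dq": joint speeds; "joint_efforts": joint torques, N m; "eef_pos": TCP position; "eef_rot": TCP orientation; "wrist_force": force on the tool from outside, world axes, zero at the start; "torque": the same for the moment, N m; "opening": opening from 0.0 (shut) to 1.0 (fully open); "grasp_force": force on a finger pad.
Only numpy, scipy, OpenCV 4.12 (cv2) and the standard library are available. Lean on these libraries where they do the work, as an engineer would, in place of code of your own. Each camera call takes 0.05 s, during which the arm holds its last target. There are 200 camera calls.

## Working session

There is one attempt and no reset: what is moved stays moved. The work goes in short steps, Python scripts to look and compute and a tool call to move; the robot and the scene stay as the last step left them, time stands still between calls to the robot, and variables do not carry over. Pictures are saved under pics/ and viewed, at most 10 in all, crops included, and the job is handed in when it is done.

Besides the shell and the picture viewer there is one more tool, called after ">>>" as a command line: name --argument value ..., lists and objects as JSON in quotes. servo_tool: Moves the arm, as the interface text tells. Its arguments: {"type":"object","properties":{"motion":{"type":"array"}},"required":["motion"]}

```bash
ls; mkdir -p pics; cat > h.py <<'E'
from bench import ctrl
import numpy as np, cv2
def snap(n):
    c=ctrl.camera(n); return c
def save(c,f,crop=None,s=1):
    im=c["pixels"][:,:,::-1]
    if crop: im=im[crop[1]:crop[3],crop[0]:crop[2]]
    if s!=1: im=cv2.resize(im,None,fx=s,fy=s)
    cv2.imwrite('pics/'+f,im)
def ray(c,u,v,z):
    R=np.array(c["R"]);t=np.array(c["t"])
    d=R.T@np.array([(u-c["cx"])/c["fx"],(v-c["cy"])/c["fy"],1]); o=-R.T@t
    return o+d*(z-o[2])/d[2]
def proj(c,X):
    p=np.array(c["R"])@X+np.array(c["t"]); return p[0]/p[2]*c["fx"]+c["cx"],p[1]/p[2]*c["fy"]+c["cy"]
E
python3 - <<'E'
from h import *
np.set_printoptions(precision=4,suppress=True)
o=ctrl.get_obs(); print(o["time_s"],o["eef_pos"],o["eef_rot"],o["opening"])
for n in("top","side"):
    c=snap(n); save(c,n+'0.png'); print(n,-np.array(c["R"]).T@c["t"],c["fx"],c["R"])
    np.save('pics/'+n+'0.npy',c,allow_pickle=True)
E
```

```text
pics
0.0 [ 0.1287 -0.5599  0.2554] [-0.0009  0.9936  0.1126  0.0001] 0.999794558058885
top [ 0.3245 -0.0151  1.1915] 486.451928797124 [[ 0.0342 -0.9994  0.005 ]
 [-0.9732 -0.0345 -0.2274]
 [ 0.2275  0.003  -0.9738]]
side [0.4987 1.1061 0.7055] 511.2404297076884 [[-0.9942 -0.1057  0.0201]
 [-0.0712  0.5061 -0.8595]
 [ 0.0807 -0.856  -0.5107]]
```

View pics/top0.png

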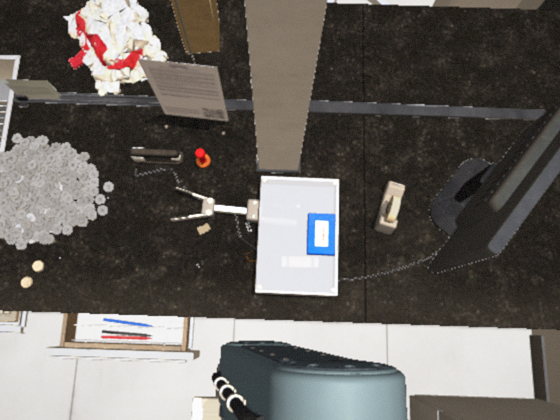

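View pics/side0.png

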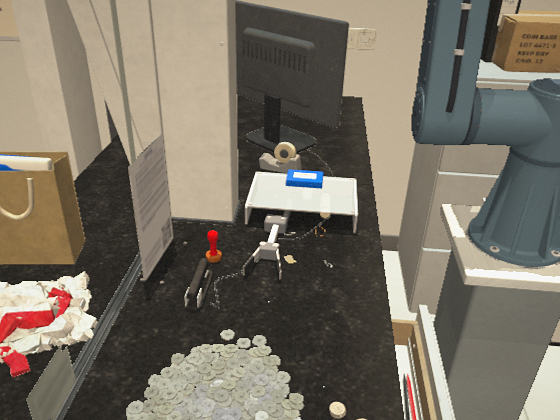

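Top: riser spans cols 257–340, rows 177–297; reacher shaft at (230,210) with jaws toward the left, nose (208,206), stamp (203,158), stapler (157,155). The side view shows the roll dimly at (325,215) under the riser.

```bash
python3 - <<'E'
import cv2,numpy as np
a=cv2.imread('pics/top0.png')[140:310,120:350]; b=cv2.imread('pics/side0.png')[155:310,175:375]
a=cv2.resize(a,(800,591),interpolation=cv2.INTER_CUBIC); b=cv2.resize(b,(774,600),interpolation=cv2.INTER_CUBIC)
cv2.imwrite('pics/a.png',a);cv2.imwrite('pics/b.png',b)
E
```

```text
(no output)
```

View pics/a.png

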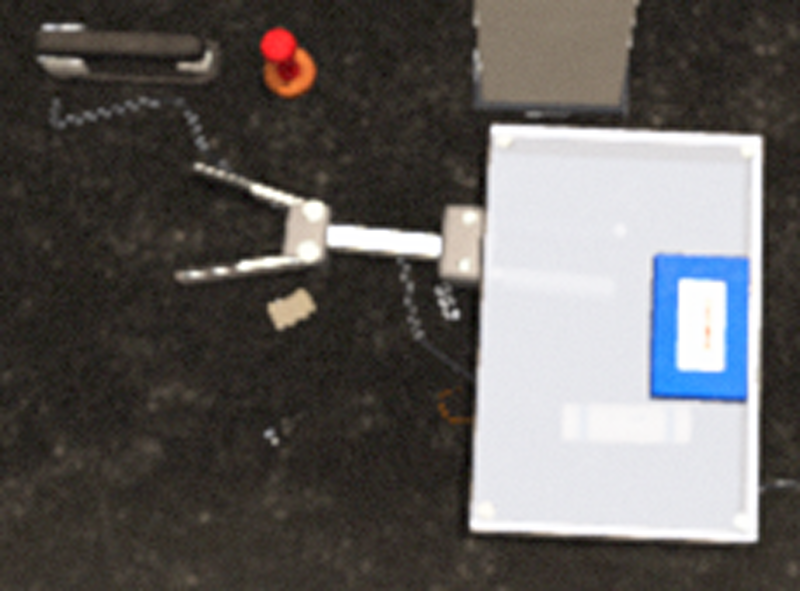

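View pics/b.png

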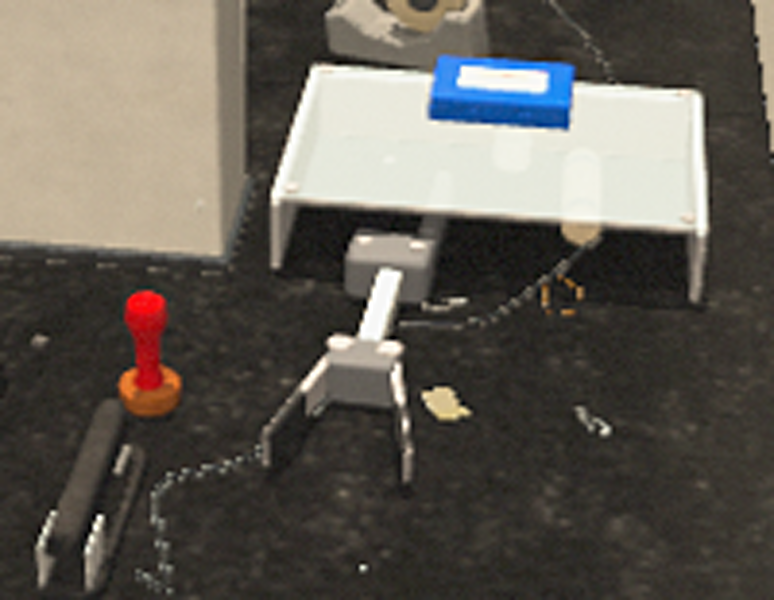

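Crop a (3.478×, offset 120,140): roll at (563–690, 403–443), shaft (328,237)→(442,243), nose centre (307,232), jaw tips (195,165)/(180,277), riser top corners (490,125),(763,133),(757,540),(470,532). Crop b (3.87×, offset 175,155): coin stack dim at (512,150), roll end at (582,235).

```bash
python3 - <<'E'
from h import *
np.set_printoptions(precision=4,suppress=True)
T=np.load('pics/top0.npy',allow_pickle=True).item(); S=np.load('pics/side0.npy',allow_pickle=True).item()
A=lambda x,y:(120+x/3.478,140+y/3.478); B=lambda x,y:(175+x/3.87,155+y/3.87)
for n,p,z in [('riserFL far',(490,125),.056),('BL far',(763,133),.056),('B near',(757,540),.056),('F near',(470,532),.056),
 ('roll enda',(563,422),.020),('roll endb',(690,424),.020),('nose L',(287,233),.034),('nose R',(328,234),.034),('screw1',(313,211),.034),('screw2',(308,250),.034),('h1',(470,216),.034),('h2',(463,265),.034),('housing L',(443,241),.034),
 ('shaft L',(332,237),.027),('shaft R',(440,243),.027),('tip far',(195,165),.030),('tip near',(180,277),.030),('stampfoot',(288,73),.01),('staplerR',(215,60),.04),('staplerL',(40,40),.04)]:
    print(n,ray(T,*A(*p),z)[:2])
for n,p,z in [('stack',(512,150),.0125),('stacktop',(512,138),.025),('roll a',(582,243),.007),('rolltop a',(582,218),.026),('rolltop b',(582,152),.026),('riser corner near',(703,222),.056),('riser far',(275,197),.056),('tip far',(266,435),.03),('tip near',(406,450),.03),('nose',(365,350),.034),('housing',(392,250),.034)]:
    print('S',n,ray(S,*B(*p),z)[:2])
im=T["pixels"].astype(int)
d=T["depth"]; 
# shaft mask
m=(im.min(2)>190); m[:,:214]=0; m[:,247:]=0; m[:200]=0; m[225:]=0
v,u=np.nonzero(m); P=np.array([ray(T,a,b,.027)[:2] for a,b in zip(u,v)]); c=P.mean(0); w=np.linalg.svd(P-c)[2][0]; print('shaft',len(P),c,np.degrees(np.arctan2(w[1],w[0])))
E
```

```text
riserFL far [0.6685 0.023 ]
BL far [ 0.6695 -0.1681]
B near [ 0.3886 -0.1651]
F near [0.3872 0.0249]
roll enda [ 0.4666 -0.035 ]
roll endb [ 0.4683 -0.1231]
nose L [0.591 0.163]
nose R [0.5913 0.1342]
screw1 [0.6075 0.1458]
screw2 [0.5793 0.1475]
h1 [0.6078 0.0351]
h2 [0.5724 0.0385]
housing L [0.5891 0.0533]
shaft L [0.5908 0.1321]
shaft R [0.5892 0.0557]
tip far [0.6392 0.2323]
tip near [0.5577 0.2363]
stampfoot [0.7168 0.1741]
staplerR [0.7148 0.2221]
staplerL [0.7253 0.3486]
S stack [ 0.5203 -0.1332]
S stacktop [ 0.5207 -0.1283]
S roll a [ 0.468  -0.0228]
S rolltop a [ 0.4693 -0.0235]
S rolltop b [ 0.4709 -0.1132]
S riser corner near [0.3943 0.0206]
S riser far [0.6669 0.0277]
S tip far [0.6398 0.2404]
S tip near [0.5615 0.2435]
S nose [0.5939 0.1576]
S housing [0.5892 0.0459]
shaft 199 [0.5907 0.0963] -93.99291214306307
```

```bash
python3 - <<'E'
from h import *
np.set_printoptions(precision=3,suppress=True)
print(ctrl.tip_reach)
T=np.load('pics/top0.npy',allow_pickle=True).item(); S=np.load('pics/side0.npy',allow_pickle=True).item()
def pts(c):
    d=c["depth"]; v,u=np.nonzero(d>0); z=d[v,u]
    X=np.stack([(u-c["cx"])/c["fx"]*z,(v-c["cy"])/c["fy"]*z,z],1)
    return (X-np.array(c["t"]))@np.array(c["R"])
P=np.vstack([pts(T),pts(S)])
k=(P[:,1]>-.75)&(P[:,1]<.6)&(P[:,0]>.2)&(P[:,0]<.85)
for zlo,zhi in((.012,.06),(.06,.12),(.12,.3),(.3,.7)):
    print('z',zlo,zhi)
    for y in np.arange(-.7,.6,.1):
        q=P[k&(P[:,2]>zlo)&(P[:,2]<zhi)&(P[:,1]>y)&(P[:,1]<y+.1)]
        if len(q)>3: print('  y %.1f n%d xmin %.3f xmax %.3f zmax %.3f'%(y,len(q),q[:,0].min(),q[:,0].max(),q[:,2].max()))
E
```

```text
0.025
z 0.012 0.06
  y -0.7 n10 xmin 0.615 xmax 0.643 zmax 0.014
  y -0.6 n406 xmin 0.516 xmax 0.750 zmax 0.018
  y -0.5 n1282 xmin 0.515 xmax 0.747 zmax 0.060
  y -0.4 n258 xmin 0.551 xmax 0.674 zmax 0.058
  y -0.3 n993 xmin 0.546 xmax 0.676 zmax 0.060
  y -0.2 n2735 xmin 0.389 xmax 0.671 zmax 0.060
  y -0.1 n6830 xmin 0.390 xmax 0.733 zmax 0.060
  y -0.0 n3969 xmin 0.391 xmax 0.850 zmax 0.060
  y 0.1 n1542 xmin 0.566 xmax 0.841 zmax 0.060
  y 0.2 n1310 xmin 0.559 xmax 0.850 zmax 0.060
  y 0.3 n564 xmin 0.675 xmax 0.743 zmax 0.050
  y 0.4 n114 xmin 0.543 xmax 0.700 zmax 0.018
  y 0.5 n2919 xmin 0.426 xmax 0.765 zmax 0.024
z 0.06 0.12
  y -0.6 n4 xmin 0.696 xmax 0.762 zmax 0.120
  y -0.5 n454 xmin 0.509 xmax 0.686 zmax 0.120
  y -0.4 n21 xmin 0.586 xmax 0.626 zmax 0.095
  y -0.3 n475 xmin 0.564 xmax 0.631 zmax 0.096
  y -0.2 n1438 xmin 0.392 xmax 0.666 zmax 0.083
  y -0.1 n1069 xmin 0.391 xmax 0.705 zmax 0.120
  y -0.0 n1476 xmin 0.394 xmax 0.850 zmax 0.120
  y 0.1 n857 xmin 0.707 xmax 0.842 zmax 0.120
  y 0.2 n802 xmin 0.837 xmax 0.850 zmax 0.120
z 0.12 0.3
  y -0.7 n307 xmin 0.766 xmax 0.833 zmax 0.300
  y -0.6 n1577 xmin 0.678 xmax 0.785 zmax 0.300
  y -0.5 n3823 xmin 0.511 xmax 0.695 zmax 0.300
  y -0.4 n2921 xmin 0.439 xmax 0.564 zmax 0.300
  y -0.1 n1322 xmin 0.292 xmax 0.705 zmax 0.300
  y -0.0 n5666 xmin 0.200 xmax 0.850 zmax 0.300
  y 0.1 n2397 xmin 0.829 xmax 0.844 zmax 0.284
  y 0.2 n2677 xmin 0.836 xmax 0.850 zmax 0.284
z 0.3 0.7
  y -0.7 n271 xmin 0.758 xmax 0.803 zmax 0.431
  y -0.6 n2159 xmin 0.632 xmax 0.783 zmax 0.431
  y -0.5 n5859 xmin 0.478 xmax 0.689 zmax 0.434
  y -0.4 n3423 xmin 0.439 xmax 0.567 zmax 0.434
  y -0.2 n7 xmin 0.288 xmax 0.288 zmax 0.629
  y -0.1 n7996 xmin 0.240 xmax 0.705 zmax 0.700
  y -0.0 n19802 xmin 0.200 xmax 0.850 zmax 0.700
```

>>> servo_tool --motion '[[[3,-3.3,0,-8,-1],[6,-6.6,0,-16,-1],[9,-9.9,0,-24,-1],[12,-13.2,0,-32,-1],[15,-16.5,0,-40,-1]]]'

```text
time_s: 0.6
eef_pos: [0.2384, -0.3642, 0.2559]
eef_rot: [-0.0, 0.894, 0.448, 0.0]
wrist_force: [0.7, 0.2, -0.7]
opening: 0.998
grasp_force: 0.0
```

```bash
cat > mv.py <<'E'
import sys
from h import *
from scipy.spatial.transform import Rotation as Rn
# usage: mv.py x y z heading  -> shift in tool axes (cm, deg)
o=ctrl.get_obs(); w,x,y,z=o["eef_rot"]; R=Rn.from_quat([x,y,z,w]).as_matrix()
h=np.degrees(np.arctan2(R[1,0],R[0,0])); np.set_printoptions(precision=3,suppress=True)
print('t',o["time_s"],'pos',np.array(o["eef_pos"]),'head %.1f'%h,'open',round(o["opening"],3),'gf',o["grasp_force"],'wf',np.array(o["wrist_force"]),'q',np.degrees(o["q"]).round(1),'tz',R[:,2])
a=[float(v) for v in sys.argv[1:]]
if a: print('shift cm',R.T@(np.array(a[:3])-o["eef_pos"])*100,'twist %.1f'%(((h-a[3])+180)%360-180))
E
python3 mv.py .30 -.25 .256 87; python3 mv.py .55 .10 .20 87
```

```text
t 0.6 pos [ 0.238 -0.364  0.256] head 53.2 open 0.998 gf 0.0 wf [ 0.725  0.223 -0.72 ] q [-72.5  -8.3 111.1   0.   77.3 -35.7] tz [-0.     0.001 -1.   ]
shift cm [12.832 -1.903 -0.008] twist -33.8
t 0.6 pos [ 0.238 -0.364  0.256] head 53.2 open 0.998 gf 0.0 wf [ 0.725  0.223 -0.72 ] q [-72.5  -8.3 111.1   0.   77.3 -35.7] tz [-0.     0.001 -1.   ]
shift cm [55.831 -2.826  5.614] twist -33.8
```

>>> servo_tool --motion '[[[4.6,-0.2,0.2,-7,-1],[9.2,-0.5,0.4,-14,-1],[13.8,-0.7,0.6,-21,-1],[18.4,-0.9,0.8,-28,-1],[23,-1.1,1,-33.8,-1]]]'

```text
time_s: 1.1
eef_pos: [0.3684, -0.1741, 0.2462]
eef_rot: [0.0, 0.725, 0.688, 0.0]
wrist_force: [0.6, -0.4, 0.0]
opening: 0.997
grasp_force: 0.0
```

```bash
python3 mv.py .59 .10 .18 87
```

```text
t 1.1 pos [ 0.368 -0.174  0.246] head 87.0 open 0.997 gf 0.0 wf [ 0.627 -0.37   0.033] q [-42.1 -12.  115.3   0.   76.6 -39.1] tz [ 0. -0. -1.]
shift cm [28.533 20.689  6.62 ] twist -0.0
```

>>> servo_tool --motion '[[[3.5,2.5,1,0,-1],[7,5,2,0,-1],[10.5,7.6,3,0,-1],[14,10.1,4,0,-1],[17.5,12.7,5,0,-1]]]'

```text
time_s: 1.6
eef_pos: [0.5052, -0.0066, 0.1956]
eef_rot: [-0.0, 0.727, 0.687, -0.0]
wrist_force: [0.8, 0.2, 0.5]
opening: 0.996
grasp_force: 0.0
```

>>> servo_tool --motion '[[[3.6,2.6,0.5,0,-1],[7.3,5.3,1,0,-1],[11,8,1.6,0,-1],[11,8,1.6,0,-1],[11,8,1.6,0,-1]]]'

```text
time_s: 2.1
eef_pos: [0.5902, 0.0978, 0.179]
eef_rot: [-0.001, 0.726, 0.687, -0.001]
wrist_force: [-0.6, -0.5, -0.2]
opening: 1.004
grasp_force: 0.0
```

```bash
cat >> h.py <<'E'
from scipy.spatial.transform import Rotation as Rn
def wrist():
    o=ctrl.get_obs(); c=ctrl.camera("wrist"); w,x,y,z=o["eef_rot"]
    M=np.eye(4); M[:3,:3]=Rn.from_quat([x,y,z,w]).as_matrix(); M[:3,3]=o["eef_pos"]
    C=np.linalg.inv(M@np.array(c["hand_eye"])); c["R"]=C[:3,:3]; c["t"]=C[:3,3]; return c
E
python3 mv.py; python3 - <<'E'
from h import *
c=wrist(); save(c,'w1.png'); np.save('pics/w1.npy',c,allow_pickle=True)
E
```

```text
t 2.1 pos [0.59  0.098 0.179] head 86.9 open 1.004 gf 0.0 wf [-0.649 -0.463 -0.159] q [-1.9 17.8 92.4 -0.  70.   1.2] tz [-0.002 -0.    -1.   ]
```

View pics/w1.png

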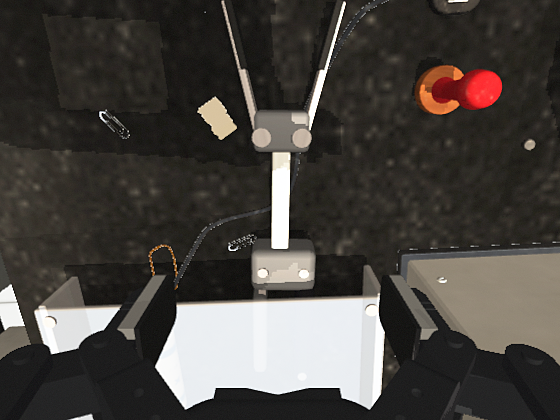

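Wrist view: shaft from (281,155) to (281,245), nose block centre (281,131), housing (283,264), stamp at (440,90), pillar foot at lower right.

```bash
python3 - <<'E'
from h import *
np.set_printoptions(precision=4,suppress=True)
c=np.load('pics/w1.npy',allow_pickle=True).item()
im=c["pixels"].astype(int); m=(im.min(2)>170); m[:157]=0;m[236:]=0;m[:,:255]=0;m[:,310:]=0
E=[]
for v in range(160,236,5):
    u=np.nonzero(m[v])[0]; E.append(ray(c,(u.min()+u.max())/2,v,.027)[:2])
E=np.array(E); print(E[[0,-1]],E.mean(0)); p=np.polyfit(E[:,1],E[:,0],1); print(p,90-np.degrees(np.arctan(p[0])))
for n,u,v,z in [('nose front mid',281,110,.034),('nose back',281,151,.027),('housing front',283,240,.034),('h back',283,288,.034),('riserF',207,305,.056),('r l',45,318,.056),('rr',372,298,.056)]: print(n,ray(c,u,v,z)[:2])
E
python3 mv.py .591 .092 .06 87
```

```text
[[0.5947 0.128 ]
 [0.591  0.0661]] [0.5929 0.0977]
[0.0653 0.5865] 86.26325149346573
nose front mid [0.5969 0.1652]
nose back [0.5954 0.1348]
housing front [0.5933 0.0645]
h back [0.591  0.0207]
riserF [0.5311 0.022 ]
r l [0.4007 0.017 ]
rr [0.6601 0.0213]
t 2.15 pos [0.59  0.097 0.18 ] head 86.8 open 0.998 gf 0.0 wf [ 0.211 -0.005  0.343] q [-2.  17.7 92.4 -0.  70.   1.2] tz [-0.002 -0.    -1.   ]
shift cm [-0.481  0.146 11.951] twist -0.2
```

>>> servo_tool --motion '[[[0,0.25,4,0.4,-1],[0,0.25,8,0.4,-1],[0,0.25,11.5,0.4,-1],[0,0.25,14,0.4,-1],[0,0.25,15,0.4,-1]]]'

```text
time_s: 2.65
eef_pos: [0.5907, 0.0954, 0.0279]
eef_rot: [-0.002, 0.73, 0.683, -0.002]
wrist_force: [-0.4, -0.8, -0.4]
opening: 0.997
grasp_force: 0.0
```

>>> servo_tool --motion '[[[0,0,0,0,0],[0,0,0,0,1],[0,0,0,0,1],[0,0,0,0,1],[0,0,0,0,1]]]'

```text
time_s: 3.15
eef_pos: [0.5939, 0.0968, 0.0316]
eef_rot: [0.001, 0.729, 0.684, 0.001]
wrist_force: [-5.4, -1.2, 29.4]
opening: 0.15
grasp_force: 58.0
```

>>> servo_tool --motion '[[[0,0,0,0,1],[0,0,0,0,1],[0,0,0,0,1],[0,0,0,0,1],[0,0,0,0,1]]]'

```text
time_s: 3.65
eef_pos: [0.5942, 0.0968, 0.0316]
eef_rot: [0.001, 0.729, 0.684, 0.001]
wrist_force: [-1.2, -1.0, 7.1]
opening: 0.15
grasp_force: 59.7
```

```bash
python3 mv.py .60 .26 .045 86.5
```

```text
t 3.65 pos [0.594 0.097 0.032] head 86.3 open 0.15 gf 59.71855044364929 wf [-1.245 -0.951  7.09 ] q [-2.  30.  95.3 -0.  54.6  1.6] tz [ 0.002 -0.    -1.   ]
shift cm [16.322 -0.457 -1.336] twist -0.2
```

>>> servo_tool --motion '[[[0,0,-0.5,0,1],[2.5,0,-0.6,0,1],[6,0,-0.6,0,1],[9.5,0,-0.6,0,1],[12.8,0,-0.6,0,1]]]'

```text
time_s: 4.15
eef_pos: [0.6009, 0.2258, 0.0361]
eef_rot: [-0.0, 0.729, 0.684, -0.0]
wrist_force: [1.4, 0.9, -2.8]
opening: 0.149
grasp_force: 58.6
```

```bash
python3 mv.py .50 .23 .15 86.5; python3 - <<'E'
from h import *
c=snap("side"); save(c,'s2.png',(140,130,420,340),2.5)
E
```

```text
t 4.15 pos [0.601 0.226 0.036] head 86.3 open 0.149 gf 58.56475532054901 wf [ 1.415  0.886 -2.815] q [10.  33.7 88.8  0.  57.6 13.7] tz [-0.001 -0.    -1.   ]
shift cm [ -0.229 -10.109 -11.38 ] twist -0.2
```

View pics/s2.png

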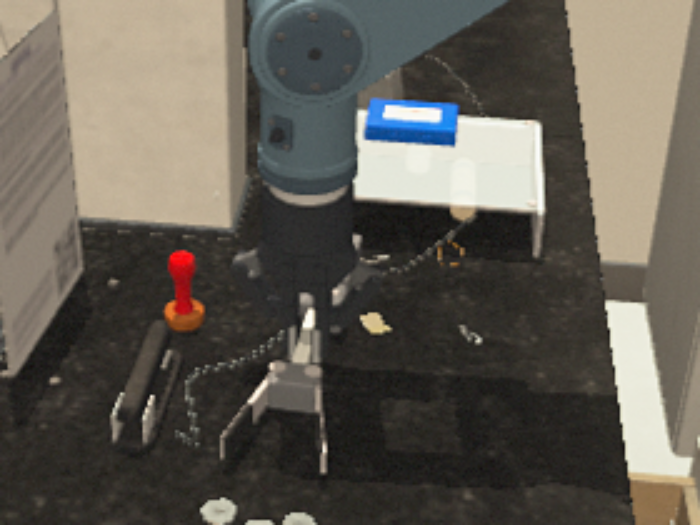

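>>> servo_tool --motion '[[[0,0,-3,0,1],[0.5,-2,-6,0,1],[1,-6,-9,0,1],[1.5,-10,-11,-4,1],[2,-13,-11.5,-12,1]]]'

```text
time_s: 4.7
eef_pos: [0.4718, 0.2533, 0.1536]
eef_rot: [0.001, 0.652, 0.758, 0.001]
wrist_force: [-0.6, -0.4, -1.3]
opening: 0.148
grasp_force: 59.1
```

>>> servo_tool --motion '[[[0,0,0,-8,1],[0,0,0,-16,1],[0,0,0,-24,1],[0,0,0,-32,1],[0,0,0,-40,1]]]'

```text
time_s: 5.2
eef_pos: [0.4724, 0.2526, 0.1511]
eef_rot: [-0.0, 0.353, 0.936, -0.0]
wrist_force: [-0.6, -0.4, -1.5]
opening: 0.149
grasp_force: 59.1
```

>>> servo_tool --motion '[[[0,0,0,-8,1],[0,0,0,-16,1],[0,0,0,-24,1],[0,0,0,-32,1],[0,0,0,-40,1]]]'

```text
time_s: 5.7
eef_pos: [0.4724, 0.2525, 0.1511]
eef_rot: [-0.0, 0.012, 1.0, -0.0]
wrist_force: [-0.2, 0.6, -2.3]
opening: 0.15
grasp_force: 59.1
```

```bash
python3 mv.py .467 .20 .15 271
```

```text
t 5.7 pos [0.472 0.253 0.151] head 178.7 open 0.15 gf 59.140284061431885 wf [-0.235  0.603 -2.257] q [ 15.4  12.4 102.9  -0.   64.8 -73.3] tz [-0.001 -0.    -1.   ]
shift cm [ 0.422 -5.264  0.108] twist -92.3
```

>>> servo_tool --motion '[[[0,0,0,-8,1],[0,0,0,-16,1],[0,0,0,-24,1],[0,0,0,-32,1],[0,0,0,-40,1]]]'

```text
time_s: 6.2
eef_pos: [0.4724, 0.2525, 0.151]
eef_rot: [-0.001, -0.331, 0.944, -0.0]
wrist_force: [-0.7, -0.3, -2.2]
opening: 0.147
grasp_force: 59.1
```

>>> servo_tool --motion '[[[0,0,0,-8,1],[0,0,0,-16,1],[0,0,0,-24,1],[0,0,0,-32,1],[0,0,0,-40,1]]]'

```text
time_s: 6.7
eef_pos: [0.4724, 0.2525, 0.1511]
eef_rot: [-0.0, -0.634, 0.773, 0.0]
wrist_force: [-0.4, 0.0, -2.1]
opening: 0.148
grasp_force: 59.1
```

>>> servo_tool --motion '[[[0,0,0,-6,1],[0,0,0,-12.3,1],[0,0,0,-12.3,1]]]'

```text
time_s: 7.0
eef_pos: [0.4725, 0.2526, 0.1511]
eef_rot: [0.0, 0.711, -0.703, -0.0]
wrist_force: [-0.2, 1.3, -2.0]
opening: 0.146
grasp_force: 59.1
```

```bash
python3 mv.py .468 .215 .06 271
```

```text
t 7.0 pos [0.473 0.253 0.151] head -89.3 open 0.146 gf 59.07870054244995 wf [-0.216  1.338 -1.986] q [  15.4   12.4  102.8   -0.    64.8 -165.3] tz [-0.001 -0.    -1.   ]
shift cm [3.747 0.49  9.109] twist -0.3
```

>>> servo_tool --motion '[[[1.5,0.2,3,-0.3,1],[3,0.5,6,-0.3,1],[5,0.5,9,-0.3,1],[5,0.5,11,-0.3,1],[5,0.5,11.8,-0.3,1]]]'

```text
time_s: 7.5
eef_pos: [0.4666, 0.2018, 0.0312]
eef_rot: [0.002, 0.712, -0.703, -0.001]
wrist_force: [-16.3, -6.2, 70.4]
opening: 0.151
grasp_force: 71.0
```

>>> servo_tool --motion '[[[0,0,0.1,0,1],[0,0,0.1,0,1]]]'

```text
time_s: 7.7
eef_pos: [0.469, 0.203, 0.0327]
eef_rot: [-0.0, 0.712, -0.702, 0.0]
wrist_force: [0.4, -0.8, -1.3]
opening: 0.147
grasp_force: 59.5
```

```bash
python3 mv.py
```

```text
t 7.7 pos [0.469 0.203 0.033] head -89.1 open 0.147 gf 59.48345482349396 wf [ 0.357 -0.791 -1.302] q [  10.1   21.   108.9    0.    50.  -170.8] tz [ 0.001  0.    -1.   ]
```

>>> servo_tool --motion '[[[0,0,0,0,0.3],[0,0,0,0,-1],[0,0,0,0,-1],[0,0,0,0,-1],[0,0,0,0,-1]]]'

```text
time_s: 8.2
eef_pos: [0.4686, 0.2028, 0.0325]
eef_rot: [-0.0, 0.713, -0.701, 0.0]
wrist_force: [0.8, -0.3, -0.1]
opening: 0.982
grasp_force: 0.0
```

>>> servo_tool --motion '[[[0,0,-3,0,-1],[0,0,-7,0,-1],[-3,0,-11,0,-1],[-7,0.3,-15,0,-1],[-10,0.4,-16,0,-1]]]'

```text
time_s: 8.7
eef_pos: [0.4646, 0.3043, 0.1968]
eef_rot: [-0.003, 0.712, -0.702, 0.001]
wrist_force: [-0.3, -0.1, 0.2]
opening: 1.001
grasp_force: 0.0
```

```bash
python3 mv.py; python3 - <<'E'
from h import *
c=wrist(); save(c,'w2.png'); np.save('pics/w2.npy',c,allow_pickle=True)
E
```

```text
t 8.7 pos [0.465 0.304 0.197] head -89.1 open 1.001 gf 0.0 wf [-0.34  -0.134  0.17 ] q [  21.    11.1   98.4    0.    70.1 -159.9] tz [ 0.006  0.002 -1.   ]
```

View pics/w2.png

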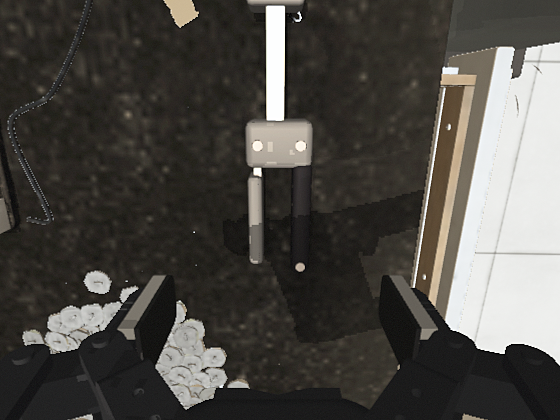

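Wrist view: trigger bar at cols 249–263, rows 177–262; grip bar cols 291–310 to row 271; housing rows 121–166; coin heap at lower left, its nearest coin at (210,355).

```bash
python3 - <<'E'
from h import *
np.set_printoptions(precision=4,suppress=True)
c=np.load('pics/w2.npy',allow_pickle=True).item()
for n,u,v,z in [('shaft top',276,10,.027),('shaft bot',276,118,.027),('housing front',279,120,.034),('housing back',279,166,.034),('trig end',256,263,.032),('trig out',249,220,.032),('bar out',311,220,.034),('bar end',300,271,.034),('coin near',225,350,.005),('coin2',240,383,.005),('coin3',130,293,.005),('coin',97,282,.005)]: print(n,ray(c,u,v,z)[:2])
E
python3 mv.py .465 .33 .06 271
```

```text
shaft top [0.4691 0.1682]
shaft bot [0.4681 0.2438]
housing front [0.4657 0.2448]
housing back [0.4652 0.2807]
trig end [0.4841 0.3683]
trig out [0.4899 0.3279]
bar out [0.4375 0.3263]
bar end [0.4451 0.3745]
coin near [0.5192 0.4852]
coin2 [0.5041 0.5289]
coin3 [0.6122 0.4177]
coin [0.6435 0.4058]
t 8.75 pos [0.465 0.309 0.198] head -89.0 open 1.002 gf 0.0 wf [-1.456  1.546  2.293] q [  21.3   11.2   98.2    0.2   70.1 -159.7] tz [ 0.008  0.006 -1.   ]
shift cm [-2.015  0.03  13.845] twist 0.0
```

>>> servo_tool --motion '[[[-2,0.1,4,0,-1],[-2,0.1,8,0,-1],[-2,0.1,11.5,0,-1],[-2,0.1,13.5,0,-1],[-2,0.1,14.5,0,-1]]]'

```text
time_s: 9.25
eef_pos: [0.4597, 0.3218, 0.0446]
eef_rot: [0.002, 0.713, -0.701, -0.001]
wrist_force: [-0.6, -0.3, -0.3]
opening: 1.001
grasp_force: 0.0
```

>>> servo_tool --motion '[[[0,0,0,0,-1],[0,0,0,0,-1]]]'

```text
time_s: 9.45
eef_pos: [0.4623, 0.3228, 0.0482]
eef_rot: [-0.001, 0.713, -0.701, 0.0]
wrist_force: [-0.2, 0.2, 1.2]
opening: 1.004
grasp_force: 0.0
```

```bash
python3 mv.py .464 .3285 .030 271
```

```text
t 9.45 pos [0.462 0.323 0.048] head -89.1 open 1.004 gf 0.0 wf [-0.178  0.186  1.215] q [  22.9   24.7  101.     0.    54.2 -158.1] tz [ 0.001  0.001 -1.   ]
shift cm [-0.565 -0.18   1.82 ] twist -0.1
```

>>> servo_tool --motion '[[[-0.5,-0.2,0.6,0,-1],[-0.5,-0.2,1.2,0,-1],[-0.5,-0.2,1.7,0,-1],[-0.5,-0.2,1.8,0,-1],[-0.5,-0.2,1.8,0,-1]]]'

```text
time_s: 9.95
eef_pos: [0.4631, 0.3275, 0.0289]
eef_rot: [0.0, 0.713, -0.701, -0.0]
wrist_force: [-1.4, 0.4, 0.1]
opening: 0.999
grasp_force: 0.0
```

>>> servo_tool --motion '[[[0,0,0,0,-0.3],[0,0,0,0,-0.2],[0,0,0,0,-0.2],[0,0,0,0,-0.2],[0,0,0,0,-0.2]]]'

```text
time_s: 10.45
eef_pos: [0.4632, 0.3277, 0.0297]
eef_rot: [0.0, 0.713, -0.701, -0.0]
wrist_force: [-3.2, -1.2, 5.6]
opening: 0.602
grasp_force: 4.9
```

```bash
python3 mv.py .464 .3285 .030 271; python3 - <<'E'
from h import *
c=snap("top"); save(c,'t3.png',(60,140,350,310),2.75); np.save('pics/t3.npy',c,allow_pickle=True)
E
```

```text
t 10.45 pos [0.463 0.328 0.03 ] head -89.1 open 0.602 gf 4.866008833050728 wf [-3.232 -1.222  5.611] q [  23.3   26.9  100.5    0.    52.6 -157.7] tz [-0.  0. -1.]
shift cm [-0.078 -0.077 -0.032] twist -0.1
```

View pics/t3.png

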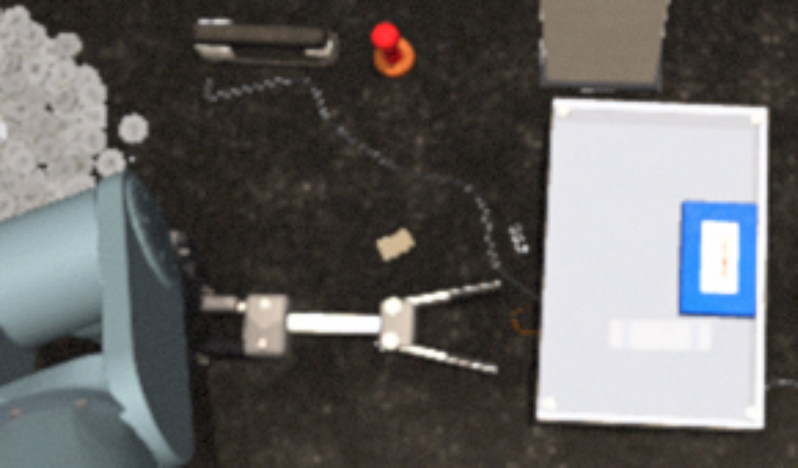

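Top crop (2.75×, offset 60,140): shaft along row 323 (cols 287–380), jaw tips (500,284)/(496,370), roll (610–711, row 334), still clear of it.

```bash
python3 - <<'E'
from h import *
np.set_printoptions(precision=4,suppress=True)
c=np.load('pics/t3.npy',allow_pickle=True).item()
f=lambda x,y,z:ray(c,60+x/2.75,140+y/2.75,z)[:2]
for n,x,y,z in [('tip1',500,284,.03),('tip2',496,370,.03),('nose',397,323,.034),('noseF',415,323,.034),('house',266,325,.034),('roll a',610,332,.022),('roll b',711,335,.022),('riserF',538,417,.056),('riserF2',554,100,.056)]: print(n,f(x,y,z))
im=c["pixels"].astype(int)
m=(im.min(2)>185); v0,v1=250,264; m[:v0]=0;m[v1:]=0;m[:,:167]=0;m[:,196:]=0
v,u=np.nonzero(m); w=im.min(2)[v,u]
for a in range(168,196,3):
    k=(u>=a)&(u<a+3); 
    if k.any(): print(ray(c,a+1,v[k].mean(),.027)[:2],end=' ')
# roll: brightness in the region
g=im[...,0]-im[...,2]
print()
for r in range(250,275): print(r,im[r,285:317:4].mean(1).round().astype(int))
E
```

```text
tip1 [0.5056 0.063 ]
tip2 [0.4306 0.0627]
nose [0.4677 0.1503]
noseF [0.4683 0.1347]
house [0.462  0.2635]
roll a [ 0.4678 -0.0348]
roll b [ 0.4683 -0.1233]
riserF [0.3903 0.0239]
riserF2 [0.6675 0.0216]
[0.4679 0.2362] [0.4682 0.229 ] [0.4676 0.2217] [0.4675 0.2145] [0.4677 0.2073] [0.4676 0.2001] [0.467  0.1928] [0.4673 0.1857] [0.4675 0.1785] [0.4678 0.1713] 
250 [232 231 230 232 231 231 148 149]
251 [233 231 231 231 231 233 148 148]
252 [231 230 231 232 232 233 144 149]
253 [233 232 232 230 233 234 112 128]
254 [231 233 231 232 231 232 121 111]
255 [233 234 233 231 234 232 206 200]
256 [240 238 241 239 238 239 238 238]
257 [245 241 245 244 243 244 243 239]
258 [244 243 247 246 247 246 246 240]
259 [246 244 246 247 245 245 247 240]
260 [246 244 247 247 246 245 247 241]
261 [245 244 247 248 246 246 248 240]
262 [246 245 248 248 247 247 248 241]
263 [245 245 247 247 247 247 247 240]
264 [246 244 247 247 247 247 246 240]
265 [244 244 247 247 246 246 246 241]
266 [240 238 243 243 243 245 245 240]
267 [233 233 237 237 236 239 237 235]
268 [231 232 232 230 231 233 232 231]
269 [231 231 233 231 230 230 230 231]
270 [231 234 233 231 232 229 232 230]
271 [231 232 232 231 232 232 230 231]
272 [232 233 233 231 231 231 233 231]
273 [232 233 231 231 231 230 232 231]
274 [231 232 233 230 233 232 232 230]
```

>>> servo_tool --motion '[[[0.8,0.2,0,0,-0.2],[2.0,0.4,0,0,-0.2],[3.2,0.5,0,0,-0.2],[4.4,0.5,0,0,-0.2],[5.4,0.5,0,0,-0.2]]]'

```text
time_s: 11.0
eef_pos: [0.4596, 0.2724, 0.0295]
eef_rot: [-0.0, 0.713, -0.702, 0.0]
wrist_force: [0.4, 2.9, 3.7]
opening: 0.601
grasp_force: 3.3
```

```bash
python3 mv.py .461 .2 .030 271; cat > jm.py <<'E'
from h import *
import sys
np.set_printoptions(precision=4,suppress=True)
c=snap("top"); np.save('pics/j.npy',c,allow_pickle=True); im=c["pixels"].astype(int)
m=(im.min(2)>185); m[:245]=0;m[275:]=0;m[:,:155]=0;m[:,256:]=0
m=m.astype(np.uint8); n,l,s,ce=cv2.connectedComponentsWithStats(m)
for i in range(1,n):
    if s[i,4]>15: print(s[i],ray(c,*ce[i],.03)[:2])
save(c,sys.argv[1],(60,140,350,310),2.75)
E
python3 jm.py t4.png
```

```text
t 11.0 pos [0.46  0.272 0.03 ] head -89.1 open 0.601 gf 3.2545097172260284 wf [0.367 2.917 3.663] q [  17.9   23.7  105.5    0.    50.8 -163. ] tz [ 0.  0. -1.]
shift cm [ 7.239 -0.031 -0.051] twist -0.1
[232 248  14   5  36] [0.4894 0.07  ]
[177 251   8  10  42] [0.473  0.2075]
[222 251  10  18 139] [0.4647 0.0973]
[187 256  35   7 217] [0.4637 0.1533]
[230 268  18   6  42] [0.4411 0.0676]
```

>>> servo_tool --motion '[[[1,0,0,0,-0.2],[2.2,0,0,0,-0.2],[3.4,0.05,0,0,-0.2],[4.6,0.1,0,0,-0.2],[5.6,0.1,0,0,-0.2]]]'

```text
time_s: 11.55
eef_pos: [0.4591, 0.2165, 0.0293]
eef_rot: [0.0, 0.713, -0.701, -0.0]
wrist_force: [0.2, 2.9, 3.0]
opening: 0.6
grasp_force: 3.2
```

>>> servo_tool --motion '[[[1,0,0,0,-0.2],[2,0,0,0,-0.2],[3,0.05,0,0,-0.2],[4,0.1,0,0,-0.2],[4.5,0.1,0,0,-0.2]]]'

```text
time_s: 12.05
eef_pos: [0.4588, 0.1716, 0.0292]
eef_rot: [0.0, 0.713, -0.701, -0.0]
wrist_force: [-0.2, 3.0, 2.7]
opening: 0.598
grasp_force: 3.2
```

```bash
python3 mv.py .461 .2 .030 271;python3 jm.py t5.png
```

```text
t 12.05 pos [0.459 0.172 0.029] head -89.1 open 0.598 gf 3.22101429104805 wf [-0.247  2.971  2.731] q [   6.6   19.4  111.9   -0.    48.7 -174.3] tz [-0. -0. -1.]
shift cm [-2.84  -0.26  -0.078] twist -0.1
[219 252   8  13  80] [0.469  0.1062]
[229 258  27   7 170] [0.4636 0.0593]
```

View pics/t5.png

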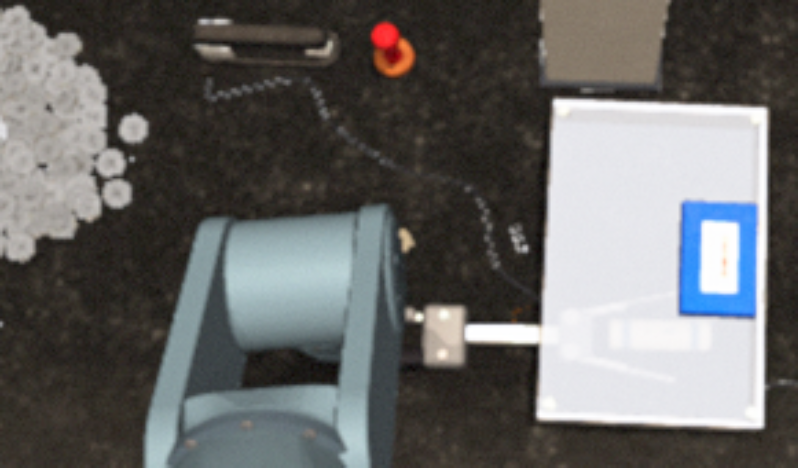

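Jaw tips at (672,297)/(672,380) straddle the roll (610–711, row 335) with the midline within about 1 mm; squeeze now.

>>> servo_tool --motion '[[[0,0,0,0,-0.1],[0,0,0,0,-0.05],[0,0,0,0,0],[0,0,0,0,0.05],[0,0,0,0,0.1]]]'

```text
time_s: 12.6
eef_pos: [0.4571, 0.172, 0.0294]
eef_rot: [0.002, 0.713, -0.701, -0.001]
wrist_force: [-10.1, -3.1, 15.0]
opening: 0.469
grasp_force: 59.6
```

>>> servo_tool --motion '[[[0,0,0,0,0.1],[0,0,0,0,0.1],[0,0,0,0,0.15],[0,0,0,0,0.15],[0,0,0,0,0.15]]]'

```text
time_s: 13.1
eef_pos: [0.4571, 0.172, 0.0295]
eef_rot: [0.002, 0.713, -0.701, -0.001]
wrist_force: [-8.6, -3.0, 16.0]
opening: 0.469
grasp_force: 59.5
```

```bash
python3 mv.py .461 .32 .030 271;python3 jm.py t6.png
```

```text
t 13.1 pos [0.457 0.172 0.029] head -89.0 open 0.469 gf 59.50753033161163 wf [-8.594 -2.972 15.962] q [   6.7   19.3  111.9   -0.1   49.  -174.2] tz [-0.004 -0.002 -1.   ]
shift cm [-14.792  -0.631  -0.078] twist -0.0
[219 251   8  14  90] [0.4697 0.1064]
[229 257  27   6 160] [0.4665 0.0602]
```

View pics/t6.png

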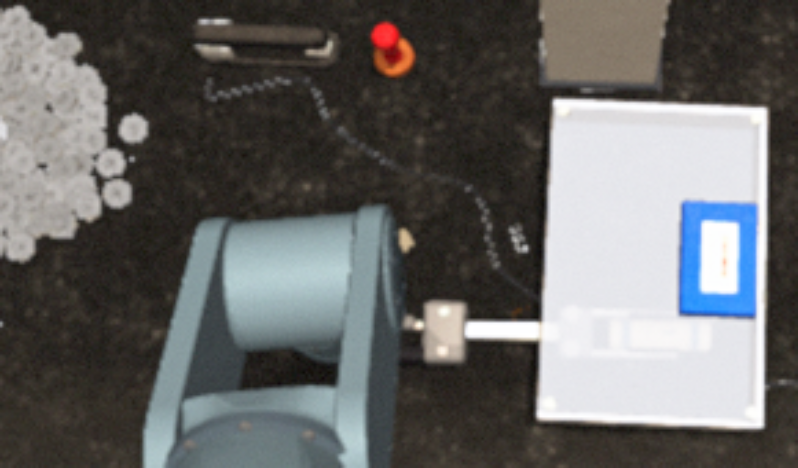

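>>> servo_tool --motion '[[[-0.3,0,-0.05,0,0.15],[-1,0,-0.1,0,0.15],[-2,0,-0.1,0,0.15],[-3.2,0,-0.1,0,0.15],[-4.4,0,-0.1,0,0.15]]]'

```text
time_s: 13.65
eef_pos: [0.458, 0.2177, 0.03]
eef_rot: [0.0, 0.713, -0.701, -0.0]
wrist_force: [0.6, -2.6, -1.6]
opening: 0.471
grasp_force: 60.5
```

```bash
python3 mv.py;python3 jm.py t7.png
```

```text
t 13.65 pos [0.458 0.218 0.03 ] head -89.0 open 0.471 gf 60.46954393386841 wf [ 0.585 -2.604 -1.58 ] q [  12.    21.   109.4    0.    49.6 -169. ] tz [-0.001 -0.    -1.   ]
[200 250   8  18  95] [0.4682 0.1524]
[245 250  10  19 146] [0.4689 0.0421]
[210 256  35   6 205] [0.4676 0.0968]
```

View pics/t7.png

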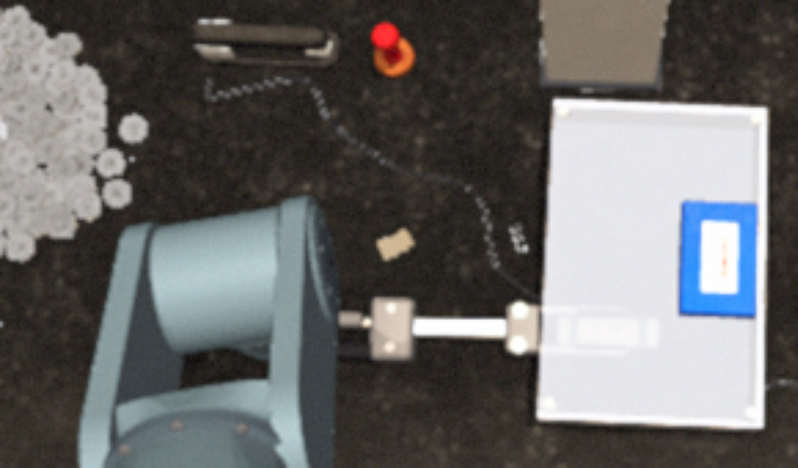

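The roll moves with the jaws (now cols 558–658). I've used up the picture allowance (11 viewed, one over the limit), so from here I'll check by numbers only.

>>> servo_tool --motion '[[[-1.2,0,0,0,0.15],[-2.4,0,0,0,0.15],[-3.6,0,0,0,0.15],[-4.8,0,0,0,0.15],[-6,0,0,0,0.15]]]'

```text
time_s: 14.2
eef_pos: [0.4572, 0.2776, 0.0302]
eef_rot: [0.0, 0.713, -0.701, -0.0]
wrist_force: [-0.0, -1.6, -2.0]
opening: 0.466
grasp_force: 60.6
```

>>> servo_tool --motion '[[[-1.2,0,0,0,0.15],[-2.4,0,0,0,0.15],[-3.6,0,0,0,0.15],[-4.8,0,0,0,0.15],[-6,0,0,0,0.15]]]'

```text
time_s: 14.7
eef_pos: [0.4562, 0.3375, 0.0302]
eef_rot: [0.0, 0.713, -0.701, -0.0]
wrist_force: [-0.2, -1.8, -1.7]
opening: 0.464
grasp_force: 60.5
```

>>> servo_tool --motion '[[[-1.2,0,0,0,0.15],[-2.4,0,0,0,0.15],[-3.3,0,0,0,0.15],[-3.8,0,0,0,0.15],[-4,0,0,0,0.15]]]'

```text
time_s: 15.2
eef_pos: [0.4556, 0.377, 0.0302]
eef_rot: [0.0, 0.713, -0.701, 0.0]
wrist_force: [0.6, -3.0, -2.2]
opening: 0.467
grasp_force: 60.6
```

```bash
python3 mv.py;python3 jm.py t8.png; cat > roll.py <<'E'
from h import *
np.set_printoptions(precision=4,suppress=True)
c=snap("top"); im=c["pixels"].astype(np.int16)
d=c["depth"]; v,u=np.mgrid[0:420,0:560]
X=np.stack([(u-c["cx"])/c["fx"]*d,(v-c["cy"])/c["fy"]*d,d],-1); W=(X-np.array(c["t"]))@np.array(c["R"])
k=(W[...,2]>.008)&(W[...,2]<.05)&(W[...,0]>.40)&(W[...,0]<.54)&(W[...,1]>.03)&(W[...,1]<.30)
for y in np.arange(.03,.30,.01):
    q=k&(W[...,1]>=y)&(W[...,1]<y+.01)
    if q.sum(): print('%.2f n%d x %.3f..%.3f zmax %.3f rgb'%(y,q.sum(),W[q][:,0].min(),W[q][:,0].max(),W[q][:,2].max()),np.median(im[q],0))
E
python3 roll.py
```

```text
t 15.2 pos [0.456 0.377 0.03 ] head -89.0 open 0.467 gf 60.57150721549988 wf [ 0.647 -3.002 -2.163] q [  28.1   29.2   96.8   -0.    54.  -152.8] tz [-0. -0. -1.]
[178 249  10  18 108] [0.4665 0.2019]
[190 250  14   3  29] [0.484  0.1694]
[155 255  23   6 137] [0.465  0.2427]
[197 255   5   8  30] [0.4657 0.1644]
[203 255  23   9 183] [0.4665 0.1272]
[228 255   5   9  39] [0.4667 0.0892]
[189 264  14   3  33] [0.4491 0.1713]
0.03 n1 x 0.459..0.459 zmax 0.008 rgb [43. 36. 38.]
0.04 n1 x 0.510..0.510 zmax 0.009 rgb [46. 43. 43.]
0.05 n1 x 0.517..0.517 zmax 0.009 rgb [47. 47. 44.]
0.06 n1 x 0.526..0.526 zmax 0.011 rgb [118. 114. 112.]
0.07 n1 x 0.537..0.537 zmax 0.009 rgb [87. 86. 84.]
0.08 n30 x 0.456..0.480 zmax 0.029 rgb [254. 251. 221.]
0.09 n46 x 0.456..0.480 zmax 0.030 rgb [173.5 181.  192.5]
0.10 n43 x 0.455..0.480 zmax 0.032 rgb [253. 248. 216.]
0.11 n74 x 0.448..0.488 zmax 0.035 rgb [235. 202. 172.]
0.12 n74 x 0.448..0.488 zmax 0.035 rgb [237.5 207.  163. ]
0.13 n70 x 0.448..0.487 zmax 0.035 rgb [232.  199.  188.5]
0.14 n72 x 0.448..0.487 zmax 0.035 rgb [243.5 215.  185.5]
0.15 n73 x 0.448..0.539 zmax 0.034 rgb [173. 178. 183.]
0.16 n69 x 0.448..0.531 zmax 0.033 rgb [249. 246. 217.]
0.17 n35 x 0.447..0.486 zmax 0.031 rgb [227. 225. 212.]
0.18 n51 x 0.447..0.485 zmax 0.035 rgb [179. 168. 150.]
0.19 n78 x 0.446..0.487 zmax 0.037 rgb [218. 202. 187.]
0.20 n79 x 0.445..0.489 zmax 0.038 rgb [247. 246. 232.]
0.21 n53 x 0.446..0.486 zmax 0.038 rgb [199. 185. 173.]
0.22 n27 x 0.460..0.472 zmax 0.034 rgb [254. 254. 255.]
0.23 n25 x 0.401..0.472 zmax 0.034 rgb [254. 254. 255.]
0.24 n25 x 0.460..0.474 zmax 0.031 rgb [254. 254. 255.]
0.25 n33 x 0.459..0.503 zmax 0.032 rgb [253. 254. 254.]
0.26 n27 x 0.459..0.474 zmax 0.031 rgb [254. 254. 255.]
0.27 n30 x 0.459..0.473 zmax 0.034 rgb [254. 254. 255.]
0.28 n29 x 0.459..0.517 zmax 0.033 rgb [254. 254. 253.]
0.29 n82 x 0.438..0.487 zmax 0.038 rgb [136.5 127.  118. ]
```

>>> servo_tool --motion '[[[0,0,0.06,0,0.15],[0,0,0.12,0,0.15],[0,0,0.12,0,0.07],[0,0,0.12,0,0.03],[0,0,0.12,0,0]]]'

```text
time_s: 15.8
eef_pos: [0.4558, 0.3762, 0.0291]
eef_rot: [0.0, 0.713, -0.701, 0.0]
wrist_force: [0.8, -0.8, -2.0]
opening: 0.503
grasp_force: 4.1
```

>>> servo_tool --motion '[[[0,0,0,0,-0.05],[0,0,0,0,-0.08],[0,0,0,0,-0.12],[0,0,0,0,-0.16],[0,0,0,0,-0.2]]]'

```text
time_s: 16.3
eef_pos: [0.4556, 0.3764, 0.029]
eef_rot: [0.0, 0.713, -0.701, 0.0]
wrist_force: [0.4, -0.5, -1.0]
opening: 0.602
grasp_force: 3.1
```

>>> servo_tool --motion '[[[0,0,0,0,-0.24],[0,0,0,0,-0.28],[0,0,0,0,-0.4],[0,0,0,0,-0.7],[0,0,0,0,-1]]]'

```text
time_s: 16.8
eef_pos: [0.4557, 0.3766, 0.0292]
eef_rot: [-0.0, 0.713, -0.701, 0.0]
wrist_force: [0.4, -0.4, -1.0]
opening: 0.985
grasp_force: 0.0
```

>>> servo_tool --motion '[[[0,0,0,0,-1],[0,0,0,0,-1],[0,0,0,0,-1],[0,0,0,0,-1],[0,0,0,0,-1]]]'

```text
time_s: 17.3
eef_pos: [0.4557, 0.3765, 0.0291]
eef_rot: [-0.0, 0.713, -0.701, -0.0]
wrist_force: [0.3, 0.1, -0.5]
opening: 1.0
grasp_force: 0.0
```

```bash
python3 mv.py;python3 roll.py | grep -v n1; python3 jm.py t9.png
```

```text
t 17.3 pos [0.456 0.377 0.029] head -89.1 open 1.0 gf 0.0 wf [ 0.3    0.133 -0.484] q [  28.1   29.3   96.9    0.    53.8 -152.9] tz [-0.  0. -1.]
0.06 n3 x 0.520..0.529 zmax 0.009 rgb [99. 95. 91.]
0.07 n3 x 0.532..0.539 zmax 0.009 rgb [79. 75. 74.]
0.08 n32 x 0.456..0.481 zmax 0.030 rgb [254.  252.5 221.5]
0.09 n48 x 0.411..0.480 zmax 0.031 rgb [179.  181.5 191. ]
0.10 n44 x 0.455..0.480 zmax 0.030 rgb [253.  250.5 223.5]
0.11 n62 x 0.423..0.505 zmax 0.034 rgb [252.  241.5 196.5]
0.12 n76 x 0.424..0.505 zmax 0.035 rgb [218.  195.  170.5]
0.13 n79 x 0.427..0.502 zmax 0.036 rgb [239. 218. 178.]
0.14 n76 x 0.429..0.499 zmax 0.035 rgb [250.5 225.5 189.5]
0.15 n74 x 0.431..0.497 zmax 0.034 rgb [161.5 164.  166. ]
0.16 n72 x 0.433..0.494 zmax 0.033 rgb [248.5 245.5 219.5]
0.17 n35 x 0.435..0.491 zmax 0.034 rgb [215. 212. 203.]
0.18 n69 x 0.438..0.488 zmax 0.035 rgb [182. 169. 155.]
0.19 n85 x 0.439..0.485 zmax 0.037 rgb [219. 203. 188.]
0.20 n75 x 0.441..0.483 zmax 0.039 rgb [246. 244. 231.]
0.21 n56 x 0.442..0.484 zmax 0.039 rgb [203.  189.  175.5]
0.22 n24 x 0.455..0.467 zmax 0.032 rgb [254. 254. 255.]
0.23 n27 x 0.426..0.467 zmax 0.032 rgb [254. 254. 255.]
0.24 n26 x 0.454..0.466 zmax 0.032 rgb [254. 254. 255.]
0.25 n27 x 0.408..0.468 zmax 0.031 rgb [254. 254. 255.]
0.26 n27 x 0.454..0.535 zmax 0.031 rgb [253. 254. 254.]
0.27 n30 x 0.454..0.468 zmax 0.032 rgb [253.5 254.  254. ]
0.28 n30 x 0.454..0.468 zmax 0.033 rgb [253. 254. 251.]
0.29 n85 x 0.432..0.481 zmax 0.038 rgb [140. 131. 121.]
[187 247  16   5  38] [0.4869 0.1757]
[178 251  10  18 115] [0.461  0.2015]
[197 255   5   8  32] [0.4659 0.164 ]
[203 255  24   9 186] [0.4665 0.1265]
[228 255   5   9  38] [0.4669 0.0888]
[155 257  23   6 138] [0.4601 0.2421]
[186 268  16   5  36] [0.4374 0.1746]
```

>>> servo_tool --motion '[[[0,0,-1,0,-1],[0,0,-3,0,-1],[0,0,-6,0,-1],[0,0,-9,0,-1],[0,0,-12,0,-1]]]'

```text
time_s: 17.9
eef_pos: [0.4556, 0.3765, 0.151]
eef_rot: [-0.0, 0.713, -0.701, 0.0]
wrist_force: [-0.1, -0.4, -0.4]
opening: 1.004
grasp_force: 0.0
```

>>> servo_tool --motion '[[[0,0,0,0,-1],[0,0,0,0,-1],[0,0,0,0,-1],[0,0,0,0,-1],[0,0,0,0,-1]]]'

```text
time_s: 18.4
eef_pos: [0.455, 0.3761, 0.1478]
eef_rot: [0.001, 0.713, -0.701, -0.0]
wrist_force: [1.0, 0.1, 0.1]
opening: 1.0
grasp_force: 0.0
```

```bash
python3 mv.py; python3 jm.py t10.png; python3 - <<'E'
import numpy as np
from h import *
a=np.load('pics/top0.npy',allow_pickle=True).item()["pixels"].astype(int); b=np.load('pics/j.npy',allow_pickle=True).item()["pixels"].astype(int)
for n,(u0,v0,u1,v1) in dict(stapler=(125,142,190,168),stamp=(190,144,215,170),tape=(370,175,410,240),pad_stack=(262,182,338,235)).items():
    print(n,(abs(a-b).max(2)[v0:v1,u0:u1]>60).sum())
S0=np.load('pics/side0.npy',allow_pickle=True).item()["pixels"].astype(int); S1=snap("side")["pixels"].astype(int)
print('stack side',(abs(S0-S1).max(2)[182:205,295:318]>25).sum())
E
```

```text
t 18.4 pos [0.455 0.376 0.148] head -89.1 open 1.0 gf 0.0 wf [1.012 0.126 0.147] q [  28.1   19.    94.8    0.    66.3 -152.9] tz [-0.002 -0.001 -1.   ]
[187 247  16   5  38] [0.4869 0.1757]
[178 251  10  18 114] [0.4615 0.2015]
[197 255   5   8  33] [0.4656 0.1639]
[203 255  24   9 188] [0.4665 0.1266]
[228 255   5   9  39] [0.4667 0.089 ]
[155 257  23   6 138] [0.4601 0.2421]
[186 268  16   5  35] [0.4375 0.1743]
stapler 0
stamp 0
tape 0
pad_stack 0
stack side 1
```

```bash
python3 -c "
from bench import ctrl
print(ctrl.hand_in())"
```

```text
the job is handed in; nothing more can be done
None
```

The coin roll is out from under the riser, about 6 cm clear of its front edge and released, with the reacher lying beside it and before/after pictures showing the stapler, stamp, tape dispenser and coin stack unmoved. The job was handed in at about 18 s; I viewed 11 pictures, one over the limit of 10.

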